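# Transfer painted heels to the drying rack in reverse order

### The job

Move the four freshly painted heels from the grey spraying rack into the four pockets of the wooden drying rack in reverse order: the heel nearest the blue end of the spraying rack goes into the pocket farthest from the blue end of the drying rack, the next one into the pocket beside it, and so on. Keep the heels upright all the while and leave each one standing down on the floor of its pocket.

Things in the scene. Friction and masses are not known exactly. Their poses are not given: they have to be found in the camera images.
- heel_burgundy: loose dark red shoe heel, rigid, about 70 g, 44 x 44 mm, 60 mm high, upright, three small holes on top. D-shaped from above: flat at x = -22 mm, round back (radius 22 mm about the origin) to +x, flat sides at y = +-22 mm for x = -22 to 0. Origin: centre of its underside. Starts on the pad of its colour, its x axis within 0.15 rad of the row's line: grip it across y
- heel_yellow: loose mustard yellow shoe heel, rigid, about 70 g, 44 x 44 mm, 60 mm high, upright, three small holes on top. D-shaped from above: flat at x = -22 mm, round back (radius 22 mm about the origin) to +x, flat sides at y = +-22 mm for x = -22 to 0. Origin: centre of its underside. Starts on the pad of its colour, its x axis within 0.15 rad of the row's line: grip it across y
- heel_ivory: loose off-white shoe heel, rigid, about 70 g, 44 x 44 mm, 60 mm high, upright, three small holes on top. D-shaped from above: flat at x = -22 mm, round back (radius 22 mm about the origin) to +x, flat sides at y = +-22 mm for x = -22 to 0. Origin: centre of its underside. Starts on the pad of its colour, its x axis within 0.15 rad of the row's line: grip it across y
- heel_green: loose dark green shoe heel, rigid, about 70 g, 44 x 44 mm, 60 mm high, upright, three small holes on top. D-shaped from above: flat at x = -22 mm, round back (radius 22 mm about the origin) to +x, flat sides at y = +-22 mm for x = -22 to 0. Origin: centre of its underside. Starts on the pad of its colour, its x axis within 0.15 rad of the row's line: grip it across y
- pad_burgundy: square pad 60 by 60 by 4 mm in a paler tint of the burgundy heel's colour, fixed on top of the spraying rack; origin: centre of its underside. Which pad is in which place of the row changes; it shows where the burgundy heel started
- pad_yellow: square pad 60 by 60 by 4 mm in a paler tint of the yellow heel's colour, fixed on top of the spraying rack; origin: centre of its underside. Which pad is in which place of the row changes; it shows where the yellow heel started
- pad_ivory: square pad 60 by 60 by 4 mm in a paler tint of the ivory heel's colour, fixed on top of the spraying rack; origin: centre of its underside. Which pad is in which place of the row changes; it shows where the ivory heel started
- pad_green: square pad 60 by 60 by 4 mm in a paler tint of the green heel's colour, fixed on top of the spraying rack; origin: centre of its underside. Which pad is in which place of the row changes; it shows where the green heel started
- spraying_rack: fixed grey bar 280 mm long (x), 76 mm wide (y), top 30 mm above the bench; pads on it at x = -105, -35, 35, 105 mm. Blue cap (22 mm long, 40 mm high) on its -x end, centred at x = -151 mm. Origin: centre of its underside, on the bench; x along the row, away from the blue end, within 0.2 rad of world x. May be the left or the right rack
- drying_rack: fixed wooden tray 288 mm long (x), 74 mm wide (y); four pockets 62 x 62 mm centred at x = -105, -35, 35, 105 mm, y = 0; floors 8 mm, wall tops 20 mm above the bench. Blue cap (22 mm long, 40 mm high) on its -x end, centred at x = -155 mm. Origin: centre of its underside, on the bench; x along the row, away from the blue end, within 0.2 rad of world x. Empty at the start
Not all that is in view belongs to the job. Leave any purple look-alike of the heel_yellow alone.

How it is judged (in metres and radians):
At the end, for the whole second after the job is handed in: Each heel stands in the drying-rack pocket mirroring its start (first from the blue end becomes fourth, second third, and so on): within 14 mm of the pocket centre along and across the row, underside within 4 mm of the pocket floor, tilt below 0.1 rad, slower than 20 mm/s, released (((x of pad_burgundy in the frame of spraying_rack between -0.125 and -0.085 m and x of heel_burgundy in the frame of drying_rack between 0.091 and 0.119 m) or (x of pad_burgundy in the frame of spraying_rack between -0.055 and -0.015 m and x of heel_burgundy in the frame of drying_rack between 0.021 and 0.049 m) or (x of pad_burgundy in the frame of spraying_rack between 0.015 and 0.055 m and x of heel_burgundy in the frame of drying_rack between -0.049 and -0.021 m) or (x of pad_burgundy in the frame of spraying_rack between 0.085 and 0.125 m and x of heel_burgundy in the frame of drying_rack between -0.119 and -0.091 m)) and y of heel_burgundy in the frame of drying_rack between -0.014 and 0.014 m and z of heel_burgundy in the frame of drying_rack between 0.004 and 0.012 m and angle between each of heel_burgundy, heel_yellow, heel_ivory, heel_green's own z axis and vertical below 0.1 rad and linear speed of each of heel_burgundy, heel_yellow, heel_ivory, heel_green below 0.02 m/s and contact force between each of heel_burgundy, heel_yellow, heel_ivory, heel_green and the fingers below 0.05 N and ((x of pad_yellow in the frame of spraying_rack between -0.125 and -0.085 m and x of heel_yellow in the frame of drying_rack between 0.091 and 0.119 m) or (x of pad_yellow in the frame of spraying_rack between -0.055 and -0.015 m and x of heel_yellow in the frame of drying_rack between 0.021 and 0.049 m) or (x of pad_yellow in the frame of spraying_rack between 0.015 and 0.055 m and x of heel_yellow in the frame of drying_rack between -0.049 and -0.021 m) or (x of pad_yellow in the frame of spraying_rack between 0.085 and 0.125 m and x of heel_yellow in the frame of drying_rack between -0.119 and -0.091 m)) and y of heel_yellow in the frame of drying_rack between -0.014 and 0.014 m and z of heel_yellow in the frame of drying_rack between 0.004 and 0.012 m and ((x of pad_ivory in the frame of spraying_rack between -0.125 and -0.085 m and x of heel_ivory in the frame of drying_rack between 0.091 and 0.119 m) or (x of pad_ivory in the frame of spraying_rack between -0.055 and -0.015 m and x of heel_ivory in the frame of drying_rack between 0.021 and 0.049 m) or (x of pad_ivory in the frame of spraying_rack between 0.015 and 0.055 m and x of heel_ivory in the frame of drying_rack between -0.049 and -0.021 m) or (x of pad_ivory in the frame of spraying_rack between 0.085 and 0.125 m and x of heel_ivory in the frame of drying_rack between -0.119 and -0.091 m)) and y of heel_ivory in the frame of drying_rack between -0.014 and 0.014 m and z of heel_ivory in the frame of drying_rack between 0.004 and 0.012 m and ((x of pad_green in the frame of spraying_rack between -0.125 and -0.085 m and x of heel_green in the frame of drying_rack between 0.091 and 0.119 m) or (x of pad_green in the frame of spraying_rack between -0.055 and -0.015 m and x of heel_green in the frame of drying_rack between 0.021 and 0.049 m) or (x of pad_green in the frame of spraying_rack between 0.015 and 0.055 m and x of heel_green in the frame of drying_rack between -0.049 and -0.021 m) or (x of pad_green in the frame of spraying_rack between 0.085 and 0.125 m and x of heel_green in the frame of drying_rack between -0.119 and -0.091 m)) and y of heel_green in the frame of drying_rack between -0.014 and 0.014 m and z of heel_green in the frame of drying_rack between 0.004 and 0.012 m); the robot touches nothing.
It fails at once if the burgundy heel is tipped more than 0.5 rad from upright (angle between heel_burgundy's own z axis and vertical above 0.5 rad).
It fails at once if the yellow heel is tipped more than 0.5 rad from upright (angle between heel_yellow's own z axis and vertical above 0.5 rad).
It fails at once if the ivory heel is tipped more than 0.5 rad from upright (angle between heel_ivory's own z axis and vertical above 0.5 rad).
It fails at once if the green heel is tipped more than 0.5 rad from upright (angle between heel_green's own z axis and vertical above 0.5 rad).
It also fails if it takes over 136 s, if anything falls off the work surface, if the arm or the gripper's body presses on something with over 40 N, if the wrist force passes 120 N, or if a joint passes its speed limit or range.

### The arm

A 6-joint arm with a two-finger parallel gripper is mounted at the origin on the work surface. World frame = base frame: x ahead of the robot, y to its left, z up, the work surface at z = 0. Lengths are in mm, angles in rad, forces in N, time in s.
With the tool pointing down it reaches from about 250 to 775 mm from the base axis. Payload 4 kg.
Tool frame: the origin (TCP) lies at the very end of the fingers, on their centre line; the grasp point (between the pads) lies 19 mm behind it; z points along the fingers, y is the line along which they close (so a half turn about z gives the same grasp; the last joint's range is limited). The gripper opens to 94 mm and grips with 3 to 60 N. Pads are 16 mm wide; open, the fingers measure 119 mm over their backs; the gripper's body (75 mm by 177 mm) begins 78 mm behind the grasp point.
Start: joints at [-1.421, 0.087, 1.371, -0, 1.684, -0.103], TCP at [137.56, -532.539, 205.506] pointing down, gripper open.
Joint ranges: [-3.1, 3.1], [-0.76, 2.03], [0.27, 2.55], [-1.08, 4.22], [0.17, 2.65], [-2.57, 2.57]. Speed limits (rad/s): [2.79, 2.79, 3.14, 3.14, 3.14, 3.14].

### API

Orientations are given as a unit quaternion [w, x, y, z].
In Python, from cell import arm, eoat, planner, eyes, silhouettes, mark_of, readout gives the robot as it stands. Calls block until the motion is done:
- arm.move_ptp(position, orientation): joint-space move of the TCP to a pose.
- arm.move_straight(position, rotation=None, v=150): straight line of the TCP; rotation=None keeps the orientation; v is the mean speed in mm/s.
- arm.move_joints(angles): joint-space move.
- eoat.command_gripper(opening, grasp_force=None): opening from 0.0 (shut) to 1.0 (fully open); grasp_force is the grip in N (None keeps the last); returns when the fingers have stopped.
- arm.hold(seconds).
- planner.ik(position, orientation): joint angles nearest the present ones, or None.
- eyes.camera(name): name is "scene" or "top" or "wrist"; returns (picture, depth): 400x640x3 uint8, blue, green, red; 400x640 float32, mm along the optical axis (not along the pixel's ray), 0 where there is no reading.
- eyes.camera_model(name): a dict with "K" (3x3 intrinsics, pixels), "origin" and "attitude" of the camera in the world; the wrist camera has in their place "tool_from_camera" (4x4, takes a point from camera to tool coordinates, whose origin is the TCP and whose axes are the flange's). Camera axes: x right, y down, z forward; pixel columns grow to the right and rows downward; lengths in mm; the calibration is good to about 2 mm. The wrist camera is an equidistant fisheye: a pixel r from the principal point sees the ray r / f radians off the axis. A picture is of the moment at which its call begins: read the wrist's pose just before it. camera_model takes no time and is no camera call.
A pose or a line that the arm cannot do raises arm.MotionError and nothing moves.
- arm.finish_job(): hands the job in; it is judged then, once.
Trained networks look in the newest picture that a camera, given by its name, has taken for a name from the list of things; names that differ only in an ending like _2 or _b are one class to them, and where a whole thing is asked for, a point or a joint stands for the part that bears it (a point fixed in the world has none). Each returns a list of dicts, best first, with "p" (0 to 1); they miss things now and then, are a little off and sometimes report something else, mostly with a low value. They report only what shows in the picture. A call takes as long as a camera call. They do not tell look-alikes from the thing itself.
- silhouettes(camera, name): "pixels" (400x640 bool, what is visible of it) and "extent" ([left, top, right, bottom] in pixels, round what is visible of it).
- mark_of(camera, name): "at" ([row, column] in pixels: a listed point, or the origin of a listed thing).
Readings, each from a call of its own:
- readout.get_time_s(): time.
- readout.get_qpos(): joint angles.
- readout.get_qd(): joint speeds.
- readout.get_tau(): joint torques, N m.
- readout.get_ee_pos(): TCP position.
- readout.get_eef_rot(): TCP orientation.
- readout.get_ft_force(): force on the tool from outside, world axes, zero at the start.
- readout.get_torque(): the same for the moment, N m.
- readout.get_opening(): opening from 0.0 (shut) to 1.0 (fully open).
- readout.get_grasp_force(): force on a finger pad.
Only numpy, scipy, OpenCV 4.12 (cv2) and the standard library are available. Lean on these libraries where they do the work, as an engineer would, in place of code of your own. Each camera call takes 0.05 s, during which the arm holds its last target. There are 200 camera calls.

## Working session

There is one attempt and no reset: what is moved stays moved. The work goes in short steps, each a Python script; the robot and the scene stay as the last script left them, time stands still between calls to the robot, and variables do not carry over. Pictures are saved under pics/ and viewed, at most 14 in all, crops included, and the job is handed in when it is done.

```bash
mkdir -p pics; ls
python3 - <<'E'
from cell import *
import cv2
for n in ("top","scene"):
    p,d=eyes.camera(n); cv2.imwrite(f"pics/{n}0.png",p); m=eyes.camera_model(n); print(n,m)
print(readout.get_eef_rot(),readout.get_time_s())
E
```

```text
pics
top {'K': array([[440.86569896,   0.        , 320.8295825 ],
       [  0.        , 440.86569896, 194.27309142],
       [  0.        ,   0.        ,   1.        ]]), 'origin': array([484.27888531,   1.5079128 , 887.68741898]), 'attitude': array([ 0.04447541, -0.70412834,  0.70736318, -0.04315732])}
scene {'K': array([[507.79262252,   0.        , 317.40518026],
       [  0.        , 507.79262252, 195.35084181],
       [  0.        ,   0.        ,   1.        ]]), 'origin': array([1315.38497166,  -34.85068309,  633.6390061 ]), 'attitude': array([-0.30832768,  0.64784306,  0.63067816, -0.29576759])}
[-1.00047132e-03  9.92022666e-01  1.26055656e-01 -2.36720104e-05] 0.1
```

View pics/top0.png

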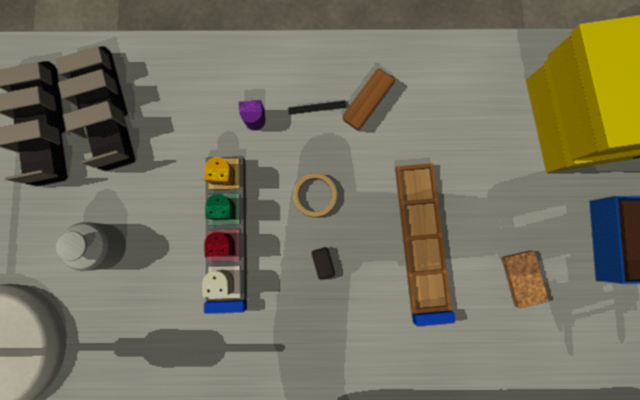

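View pics/scene0.png

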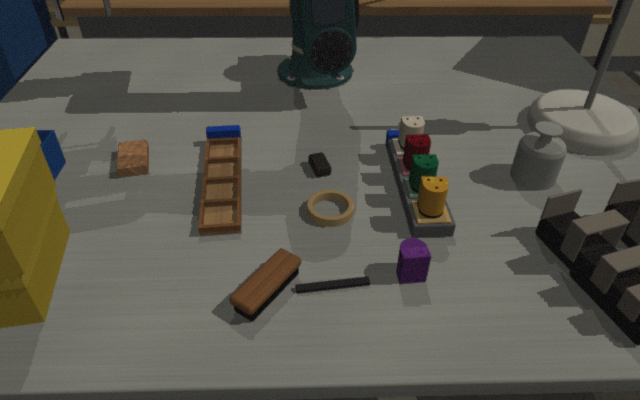

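The top view shows the spraying rack (blue end at px (224,307)) with ivory (217,283), burgundy (218,245), green (219,208) and yellow (217,171). The drying rack runs from (417,168) to its blue cap at (433,318). The yellow look-alike is the purple heel at (252,112), which I leave alone; the real yellow heel is the one on its pale yellow pad at (217,171). The order from the blue end is ivory, burgundy, green, yellow.

```bash
cat > h.py <<'E'
from cell import *
import numpy as np, cv2
from scipy.spatial.transform import Rotation as R
def cloud(cam="top"):
    p,d=eyes.camera(cam); m=eyes.camera_model(cam); K=m["K"]
    v,u=np.mgrid[:400,:640]
    c=np.stack([(u-K[0,2])/K[0,0]*d,(v-K[1,2])/K[1,1]*d,d],-1)
    q=m["attitude"]; w=c@R.from_quat(q,scalar_first=True).as_matrix().T+m["origin"]
    w[d==0]=np.nan
    return p,w
def rect(pts):
    (c,s,a)=cv2.minAreaRect(pts.astype(np.float32)); 
    a=np.deg2rad(a); a=(a+np.pi/4)%(np.pi/2)-np.pi/4   # axis nearest world x
    return np.round(c,1),np.round(s,1),round(a,3)
HEELS=["heel_ivory","heel_burgundy","heel_green","heel_yellow"]
E
python3 - <<'E'
from h import *
p,w=cloud(); z=w[...,2]
cv2.imwrite("pics/crop.png",cv2.resize(p[140:325,190:460],None,fx=2.9,fy=2.9,interpolation=cv2.INTER_CUBIC))
print("bench z",np.nanmedian(z[330:380,200:420]))
for n in HEELS+["pad_"+h[5:] for h in HEELS]+["spraying_rack","drying_rack"]:
    for s in silhouettes("top",n)[:2]:
        m=s["pixels"]&np.isfinite(z); zz=z[m]
        lo,hi={"h":(80,110),"p":(25,45),"s":(20,40),"d":(12,30)}[n[0]]
        k=m&(z>lo)&(z<hi); print(n,round(s["p"],2),s["extent"],m.sum(),k.sum(),"z",np.percentile(zz,[5,50,95]).round(1),rect(w[k][:,:2]),"med",np.median(w[k],0).round(1))
# blue caps
hsv=cv2.cvtColor(p,cv2.COLOR_BGR2HSV); b=(hsv[...,0]>105)&(hsv[...,0]<128)&(hsv[...,1]>150)&(z>30)&(z<50)
for sl in (slice(190,260),slice(400,470)):
    k=np.zeros_like(b);k[280:340,sl]=b[280:340,sl]; print("cap",k.sum(),rect(w[k][:,:2]),np.nanmedian(z[k]))
E
```

```text
bench z -0.36755114266316014
heel_ivory 0.58 [202.3, 270.1, 233.2, 298.7] 765 602 z [36.6 93.1 95.9] (array([425. , 192.4]), array([43.6, 44.4]), np.float64(0.049)) med [422.4 191.2  93.6]
heel_ivory 0.37 [202.7, 234.0, 238.5, 259.3] 656 553 z [49.2 93.5 96. ] (array([493.7, 190.9]), array([41.3, 44.1]), np.float64(0.036)) med [492.6 190.1  93.8]
heel_burgundy 0.9 [202.4, 232.5, 237.8, 257.5] 639 545 z [52.4 93.5 96. ] (array([494.5, 189.8]), array([42.9, 42.4]), np.float64(0.02)) med [492.6 189.6  93.8]
heel_green 0.93 [205.5, 192.9, 234.3, 218.1] 681 564 z [51.4 93.4 96. ] (array([563.3, 191. ]), array([43.1, 43.6]), np.float64(0.015)) med [560.9 190.6  93.8]
heel_yellow 0.77 [202.5, 159.6, 235.0, 184.3] 709 540 z [41.9 93.3 95.9] (array([631.4, 193.7]), array([43.2, 43.6]), np.float64(-0.071)) med [628.7 192.8  93.8]
heel_yellow 0.67 [239.2, 99.8, 266.1, 127.7] 678 0 z [ 6.6 59.1 62.3] (array([0., 0.]), array([0., 0.]), np.float64(0.0)) med [nan nan nan]
pad_ivory 0.88 [208.3, 264.5, 245.4, 298.2] 363 363 z [31.5 33.9 36.2] (array([423. , 188.6]), array([59.7, 60.6]), np.float64(0
[... 635 characters left out ...]
oat64(-0.019)) med [625.7 173.   34. ]
spraying_rack 0.76 [204.7, 156.9, 247.6, 311.8] 2266 1819 z [ 9.4 30.  40.8] (array([515.9, 191.1]), array([299.8,  76. ]), np.float64(0.028)) med [479.7 167.8  30. ]
drying_rack 0.69 [397.6, 165.6, 454.9, 329.7] 6320 1888 z [ 5.5  9.2 38.5] (array([ 498.4, -197. ]), array([308.2,  75.2]), np.float64(0.085)) med [ 505.3 -195.9   19.5]
drying_rack 0.42 [201.2, 160.5, 235.7, 187.4] 742 5 z [38.9 93.3 95.9] (array([644.2, 220.8]), array([12.8, 56.6]), np.float64(-0.455)) med [618.9 227.2  28.2]
cap 447 (array([378.2, 186.2]), array([20.4, 73.5]), np.float64(0.027)) 39.66246143892863
cap 463 (array([ 355. , -209.4]), array([20.7, 74.2]), np.float64(0.08)) 39.328769209509346
  return _methods._mean(a, axis=axis, dtype=dtype,
  ret = um.true_divide(
```

View pics/crop.png

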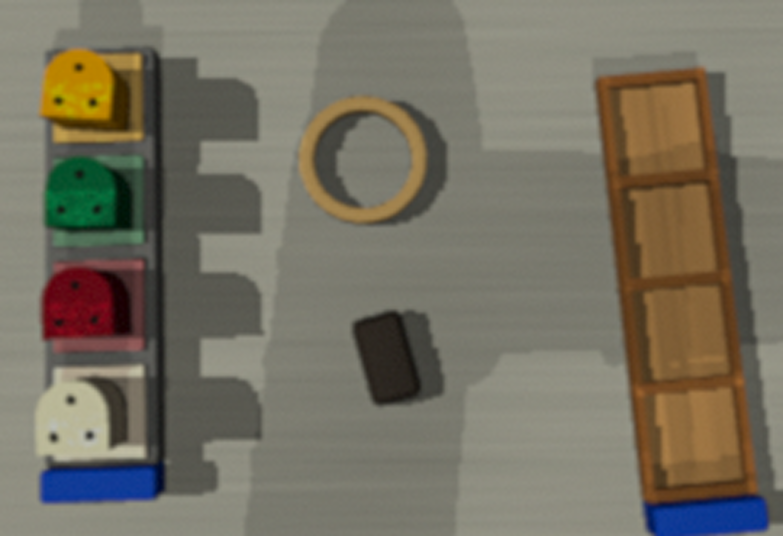

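```bash
cat >> h.py <<'E'
PICK={"heel_ivory":(425,192.4,.049),"heel_burgundy":(494.5,189.8,.02),"heel_green":(563.3,191,.015),"heel_yellow":(631.4,193.7,-.071)}
RC,RA=np.array([509.4,-196.4]),.083
SLOT=dict(zip(HEELS,(105,35,-35,-105)))
OFF=-6  # grip point on the flats, along the heel's x
def q(a): return (R.from_euler("z",a)*R.from_euler("x",np.pi)).as_quat(scalar_first=True)
def ax(a): return np.array([np.cos(a),np.sin(a)])
def pick_xy(n): x,y,a=PICK[n]; return np.array([x,y])+OFF*ax(a),a
def place_xy(n): return RC+(SLOT[n]+OFF)*ax(RA),RA
def transfer(n):
    (p,a),(t,b)=pick_xy(n),place_xy(n)
    arm.move_ptp([*p,190],q(a)); eoat.command_gripper(1.0)
    arm.move_straight([*p,54],v=120); eoat.command_gripper(0.0,15)
    o=readout.get_opening(); print(n,"open mm",round(o*94,1),"grip",readout.get_grasp_force())
    arm.move_straight([*p,190],v=120)
    if abs(readout.get_opening()*94-44)>6: print("grasp bad"); return False
    arm.move_ptp([*t,190],q(b)); arm.move_straight([*t,60],v=150)
    arm.move_straight([*t,29.5],v=40); print("ft",np.round(readout.get_ft_force(),1),"z",readout.get_ee_pos())
    eoat.command_gripper(0.72); arm.move_straight([*t,190],v=150)
    print("t",readout.get_time_s()); return True
def check():
    p,w=cloud(); z=w[...,2]
    for n in HEELS:
        s=[s for s in silhouettes("top",n) if s["extent"][0]>380]
        if not s: print(n,"not seen at drying rack"); continue
        k=s[0]["pixels"]&(z>60)&(z<76)
        if k.sum()<50: print(n,"few px"); continue
        c,sz,a=rect(w[k][:,:2]); d=c-RC; 
        print(n,"rack xy",(d@ax(RA)).round(1),(d@ax(RA+np.pi/2)).round(1),"want",SLOT[n],"size",sz,"yaw",a-RA,"top z",np.median(z[k]).round(1))
    return p
E
python3 - <<'E'
from h import *
for n in HEELS:
    for (x,a) in (pick_xy(n),place_xy(n)):
        for z in(54,190):
            j=planner.ik([*x,z],q(a)); print(n,z,None if j is None else np.round(j,2))
transfer("heel_ivory")
p=check(); cv2.imwrite("pics/a.png",p[140:340,180:470])
E
```

```text
heel_ivory 54 [ 0.31 -0.03  1.8  -0.    1.37  1.83]
heel_ivory 190 [ 0.31 -0.11  1.6  -0.    1.66  1.83]
heel_ivory 54 [-0.39  0.35  1.36 -0.    1.43  1.1 ]
heel_ivory 190 [-0.39  0.28  1.17 -0.    1.69  1.1 ]
heel_burgundy 54 [ 0.26  0.11  1.65 -0.    1.38  1.81]
heel_burgundy 190 [ 0.26  0.03  1.46 -0.    1.65  1.81]
heel_burgundy 54 [-0.44  0.21  1.53 -0.    1.39  1.04]
heel_burgundy 190 [-0.44  0.14  1.34 -0.    1.66  1.04]
heel_green 54 [ 0.23  0.25  1.49 -0.    1.4   1.79]
heel_green 190 [ 0.23  0.18  1.3  -0.    1.66  1.79]
heel_green 54 [-0.51  0.08  1.69 -0.    1.38  0.97]
heel_green 190 [-0.51  0.    1.49 -0.    1.65  0.97]
heel_yellow 54 [ 0.21  0.39  1.31 -0.    1.44  1.86]
heel_yellow 190 [ 0.21  0.33  1.12 -0.    1.7   1.86]
heel_yellow 54 [-0.6  -0.06  1.82 -0.    1.37  0.89]
heel_yellow 190 [-0.6  -0.14  1.62 -0.    1.66  0.89]
heel_ivory open mm 44.1 grip 14.999922886490822
ft [ 0.7  0.6 -1.3] z [ 608.28800663 -188.28799558   29.72581735]
t 12.2833
heel_ivory rack xy 90.2 4.9 want 105 size [13.8 38. ] yaw -0.018000000000000002 top z 67.9
heel_burgundy not seen at drying rack
heel_green not seen at drying rack
heel_yellow not seen at drying rack
```

View pics/a.png

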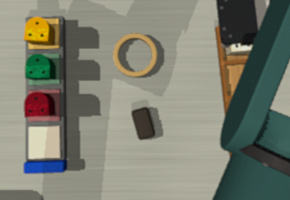

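The arm hides most of the ivory heel here, but its visible top edge is at z = 68 and its flat at rack x = 83. That puts it standing on the floor of the fourth pocket, centred. I continue with the other three.

Run:
```python
from h import *
for n in HEELS[1:]:
    if not transfer(n): break
arm.move_ptp([400,0,300],q(0))
p=check(); cv2.imwrite("pics/b.png",cv2.resize(p[140:340,180:470],None,fx=2.5,fy=2.5))
print(readout.get_time_s())
```

```text
heel_burgundy open mm 44.3 grip 14.902415871620178
ft [-0.1 -0.8 -1.1] z [ 538.49046599 -194.0761041    29.71745271]
t 23.15
heel_green open mm 43.7 grip 14.999908078461885
ft [-0.3  0.4 -1.2] z [ 468.72991774 -199.92901457   29.69996324]
t 33.7833
heel_yellow open mm 44.0 grip 14.999970523640513
ft [-0.5  0.4 -0.8] z [ 398.98561475 -205.72153184   29.70124525]
t 44.75
heel_ivory rack xy 104.9 1.5 want 105 size [43.5 44.5] yaw -0.034 top z 68.0
heel_burgundy rack xy 35.3 2.0 want 35 size [43.1 44.5] yaw 0.03699999999999999 top z 67.7
heel_green rack xy -34.1 1.7 want -35 size [43.4 44.5] yaw -0.0010000000000000009 top z 67.7
heel_yellow rack xy -103.7 1.6 want -105 size [43.6 44.4] yaw -0.007000000000000006 top z 67.7
45.925
```

View pics/b.png

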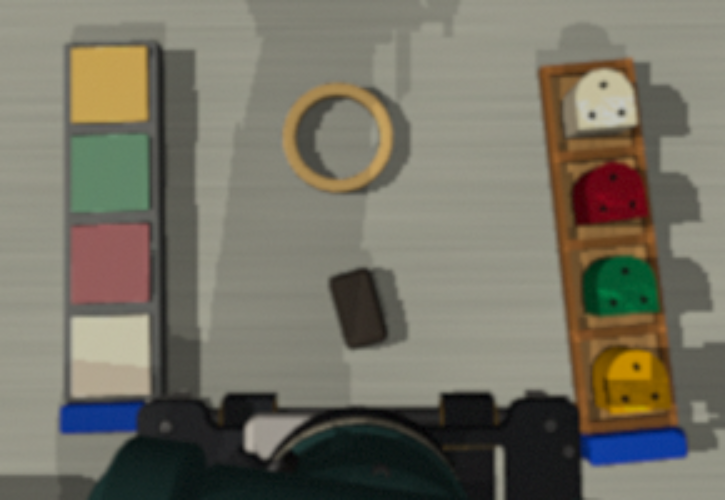

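All four heels stand upright in the mirrored pockets: in the crop, ivory is at (603,100), burgundy (612,193), green (622,285) and yellow (632,380). Each is within 2 mm of its pocket centre, with its top at z ≈ 68, and the arm is clear.

```bash
python3 -c "
from h import *
print(arm.finish_job())"
```

```text
the job is handed in; nothing more can be done
None
```

I handed the job in at about 46 s: all four heels stand upright in the mirrored drying-rack pockets, each measured within about 2 mm of its pocket centre and down on the floor.

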